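# Hold the two-way mirror flap at its balance point over a seated hardness block

## Robot

A 6-joint arm with a two-finger parallel gripper is mounted at the origin on the work surface. World frame = base frame: x ahead of the robot, y to its left, z up, the work surface at z = 0. Lengths are in m, angles in rad, forces in N, time in s.
With the tool pointing down it reaches from about 0.325 to 0.775 m from the base axis. Payload 5.5 kg.
Tool frame: the origin (TCP) lies between the finger pads; the fingertips stand 8 mm ahead of it and the grasp point (between the pads) lies 11 mm behind it (tcp_to_tips is the distance from the TCP to the fingertips, in m); z points along the fingers, y is the line along which they close (so a half turn about z gives the same grasp; the last joint's range is limited). The gripper opens to 88 mm and grips with 3 to 60 N. Pads are 20 mm wide; open, the fingers measure 115 mm over their backs; the gripper's body (75 mm by 178 mm) begins 61 mm behind the grasp point.
Start: joints at [-1.35, 0.091, 1.231, -0, 1.82, -0.057], TCP at [0.165, -0.577, 0.231] pointing down, gripper open.
Joint ranges: [-2.87, 2.87], [-0.86, 2.18], [0.17, 2.46], [-1.51, 4.65], [0.06, 2.69], [-2.65, 2.65]. Speed limits (rad/s): [2.57, 2.57, 3.01, 3.14, 3.14, 3.14].

## Interface

Orientations are given as a unit quaternion [w, x, y, z].
In Python, from bench import * gives the robot as it stands. Calls block until the motion is done:
- move_to(position, orientation): joint-space move of the TCP to a pose.
- move_l(position, speed=0.15, orientation=None): straight line of the TCP; orientation=None keeps the orientation; speed is the mean speed in m/s.
- movej(angles): joint-space move.
- gripper_open() and close(): open the fingers fully, or close them until they stop; the grip force is fixed at half the most.
- hold(seconds).
- inverse_kinematics(position, orientation): joint angles nearest the present ones, or None.
- state(): the state.
- get_image(name): name is "scene" or "side" or "wrist"; returns a dict with "frame" (480x640x3 uint8, blue, green, red), "depth" (480x640 float32, m along the optical axis (not along the pixel's ray), 0 where there is no reading), "camera_matrix" (3x3 intrinsics, pixels), "k1" (the pictures are not rectified: a ray, as slopes to the right and down, at radius r is drawn at 1 + k1 r^2 times it, then the intrinsics apply), "view" (4x4, takes a point from world to camera coordinates). Camera axes: x right, y up, looking along -z (the intrinsics and any distortion apply to the point x, -y, -z); pixel columns grow to the right and rows downward; lengths in m; the calibration is good to about 2 mm. A picture is of the moment at which its call begins.
A pose or a line that the arm cannot do raises IKError and nothing moves.
- job_done(): hands the job in; it is judged then, once.
The state is a dict: "time": time; "joint_pos": joint angles; "dq": joint speeds; "joint_torque": joint torques, N m; "ee_pos": TCP position; "ee_rot": TCP orientation; "ft_force": force on the tool from outside, world axes, zero at the start; "moment": the same for the moment, N m; "finger_gap": finger opening in m; "finger_force": force on a finger pad.
Only numpy, scipy, OpenCV 4.12 (cv2) and the standard library are available. Lean on these libraries where they do the work, as an engineer would, in place of code of your own. Each camera call takes 0.05 s, during which the arm holds its last target. There are 200 camera calls.

## Task

Gently set the round steel hardness block flat and centred on the black anvil of the optical reader and let go of it. Then take the mirror flap by its red knob, swing it up from the side it leans on to its balance point, where it stands upright and both viewing ports get light, and finish while still holding it there, at rest. Leave the black puck, the caliper and the wash bottle where they are.

Things in the scene. Friction and masses are not known exactly. Their poses are not given: they have to be found in the camera images.
- reader: optical reader, fixed: cream T-shaped base. Origin on the bench; x points from the anvil to the flap, y along the crossbar, z up. Crossbar x -10 to 100 mm, y -190 to 190, 20 high; near each end (y 143 to 187) a black viewing port up to 63 mm high. Grey hinge cheeks at x -4 and 94 mm, 66 mm high; black stop posts at y +-62, 84 mm high
- anvil_top (a point): centre of the flat top of the anvil, a black disc of diameter 70 mm, 47 mm above the bench, at x = -95 mm, y = 0 of the reader. Axes as the reader's
- flap_hinge (a point): middle of the flap's hinge line, at x = 45 mm, y = 0, 55 mm above the bench in the reader's frame, fixed. The hinge line runs along the reader's x. Axes as the reader's
- flap_knob (a point): centre of the flap's red knob, 135 mm from the hinge line: round bar, diameter 20 mm, 26 mm long along the hinge line, flat ends, on an 8 mm steel stem with 32 mm free below the knob. The flap's plate (dark frame with a mirror on both faces) is 82 mm wide, 6 mm thick, its top edge 93 mm from the hinge line. Own x along the hinge line, z from hinge to knob
- flap (a joint): angle of the flap in rad: 0 = upright, exactly its balance point; positive leans to the reader's +y, negative to -y; stops at +1.05 and -1.05. The hinge is free (damping 0.03 N m s/rad, no friction); the flap weighs about 250 g and, let go, falls to the side it leans to. It starts leaning to either side, mostly at a stop; if near upright, it falls to a stop in the first few seconds
- block: the hardness block, loose: plain bright steel disc, diameter 50 mm, 14 mm thick, about 210 g, lying flat on the bench. Origin at the centre of its underside, z up. Starts on the robot's left or right, in the place that the black puck does not have
- puck: bystander: black resin specimen puck, diameter 40 mm, 22 mm high, small steel insert on top; leave it. Origin at the centre of its underside
- caliper: bystander: caliper, 200 mm long, 14 mm high, lying on the bench left of the reader, pointing away from the robot. Origin on the bench at its middle
- wash_bottle: bystander: white bottle with blue cap, diameter 64 mm, 170 mm high, right of the reader. Origin under its centre
There are look-alikes about, which are no part of the job. What is meant by the block is not green or orange, and is the larger of those in its own colour.

How it is judged:
By the outcome, as a careful person would: the job done as asked, in the order asked, and still so for the second after the job is handed in, while the arm keeps its last pose, push and grip.
It also fails if it takes over 54 s, if anything falls off the work surface, if the arm or the gripper's body presses on something with over 40 N, if the wrist force passes 120 N, or if a joint passes its speed limit or range.

## Working session

There is one attempt and no reset: what is moved stays moved. The work goes in short steps, each a Python script; the robot and the scene stay as the last script left them, time stands still between calls to the robot, and variables do not carry over. Pictures are saved under pics/ and viewed, at most 10 in all, crops included, and the job is handed in when it is done.

```bash
ls; mkdir -p pics; cat > h.py <<'E'
from bench import *
import numpy as np, cv2
def grab(n):
    return get_image(n)
def pix2pt(im,u,v,z=None):
    """pixel -> world; on plane z, or by depth if z None"""
    K=im["camera_matrix"];k=im["k1"]
    xd=np.array([(u-K[0][2])/K[0][0],(v-K[1][2])/K[1][1]]);s=xd.copy()
    for _ in range(20): s=xd/(1+k*(s@s))
    d=np.array([s[0],-s[1],-1.0]);V=np.array(im["view"]);R=V[:3,:3];o=-R.T@V[:3,3];w=R.T@d
    if z is None: return o+w*im["depth"][int(round(v)),int(round(u))]
    return o+w*(z-o[2])/w[2]
def cloud(im):
    K=np.array(im["camera_matrix"]);k=im["k1"]
    v,u=np.mgrid[0:480,0:640];xd=np.stack([(u-K[0,2])/K[0,0],(v-K[1,2])/K[1,1]],-1);s=xd.copy()
    for _ in range(20): s=xd/(1+k*(s**2).sum(-1,keepdims=True))
    D=im["depth"];p=np.stack([s[...,0]*D,-s[...,1]*D,-D],-1)
    V=np.array(im["view"]);return (p-V[:3,3])@V[:3,:3]
E
python3 - <<'E'
from h import *
import pickle
for n in("scene","side"):
    im=grab(n);pickle.dump(im,open(n+".pkl","wb"));cv2.imwrite(f"pics/{n}0.png",im["frame"])
    V=np.array(im["view"]);print(n,-V[:3,:3].T@V[:3,3],im["k1"],V[2,:3],np.array(im["camera_matrix"])[0,0])
print(state())
E
```

```text
pics
scene [1.33768185 0.33364202 1.09439775] -0.1302384953144774 [0.64941946 0.25531937 0.71628653] 572.4812727351621
side [-0.01715978  0.73925162  0.70315955] -0.1401030991946278 [-0.4578447   0.71434607  0.52923334] 501.4680319284957
{'time': 0.1, 'joint_pos': array([-1.34973763e+00,  9.18100224e-02,  1.23174464e+00, -1.60655782e-05,
        1.81979231e+00, -5.67043484e-02]), 'dq': array([ 7.46887408e-04, -2.19882317e-03, -3.23746314e-03, -1.14630333e-04,
       -3.49791864e-04,  5.94310396e-05]), 'joint_torque': array([ 3.46739864e-03, -4.47858417e+01, -4.07568526e+01,  7.02319876e-02,
        2.84557126e-02, -1.08926904e-04]), 'ee_pos': array([ 0.16446032, -0.57676772,  0.22961586]), 'ee_rot': array([-8.73560727e-04,  9.90371344e-01,  1.38433488e-01, -7.97619461e-05]), 'ft_force': array([-0.19341412,  0.57957588,  0.08735396]), 'moment': array([-0.03740955,  0.03854348,  0.04827737]), 'finger_force': 0.0, 'finger_gap': 0.08810651625842497}
```

View pics/scene0.png

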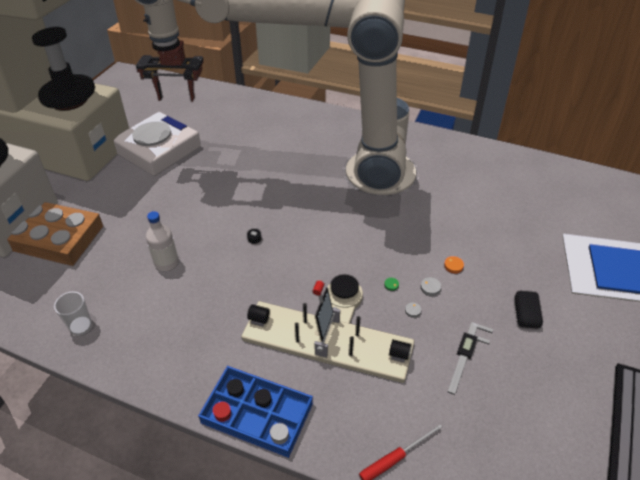

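View pics/side0.png

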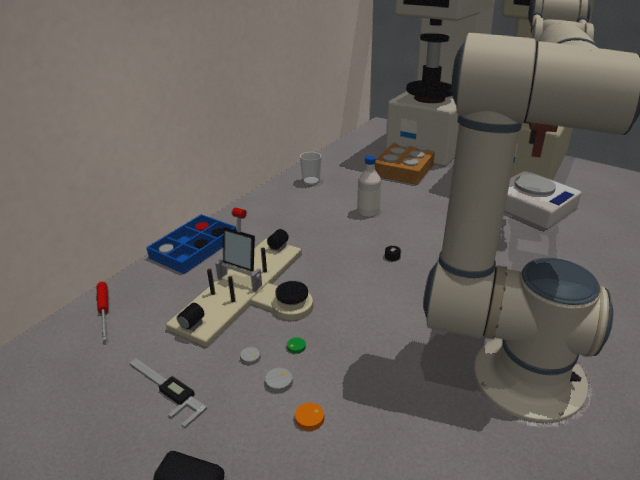

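The scene view shows silver discs at (431,286), the larger one, and (413,310). There are also a green disc (392,284), an orange disc (454,265), the puck (254,236) and tray pieces (280,433). The larger silver disc, (431,286) in scene and (279,380) in side, is my choice. The flap leans to -y, with its knob at (318,287).

```bash
cat > m.py <<'E'
from h import *
import pickle
ims={n:pickle.load(open(n+".pkl","rb")) for n in("scene","side")}
def comp(mask,uv):
    n,l,st,c=cv2.connectedComponentsWithStats(mask.astype(np.uint8)*255)
    d=np.hypot(*(c[1:]-uv).T)+1e3*(st[1:,4]<15);i=1+d.argmin();return l==i,c[i],st[i]
for n,im in ims.items():
    C=cloud(im);h=cv2.cvtColor(im["frame"],cv2.COLOR_BGR2HSV);H,S,Vv=[h[...,i].astype(int) for i in range(3)];z=C[...,2]
    # discs via height
    for nm,uv in (("big",(431,286) if n=="scene" else (279,380)),("small",(413,310) if n=="scene" else (250,355))):
        m,c,st=comp((z>.007)&(z<.022),uv);P=C[m&(z>.009)]
        # top-plane projected contour
        cnt=max(cv2.findContours(m.astype(np.uint8),cv2.RETR_EXTERNAL,cv2.CHAIN_APPROX_NONE)[0],key=len)[:,0]
        Q=np.array([pix2pt(im,*q,.014)[:2] for q in cnt]);(cc,r)=cv2.minEnclosingCircle(Q.astype(np.float32))
        print(n,nm,c.round(1),"depthmean",P.mean(0).round(4),"top z",np.percentile(P[:,2],80).round(4),"circ",np.round(cc,4),"r",round(r,4))
    # anvil top
    m,c,st=comp((z>.040)&(z<.054)&(Vv<75),(344,285) if n=="scene" else (292,293))
    P=C[m];print(n,"anvil",c,P.mean(0).round(4),m.sum())
    cnt=max(cv2.findContours(m.astype(np.uint8),cv2.RETR_EXTERNAL,cv2.CHAIN_APPROX_NONE)[0],key=len)[:,0]
    e=cv2.fitEllipse(cnt);print("  ellipse ctr world",pix2pt(im,*e[0],.047).round(4),"r",cv2.minEnclosingCircle(np.array([pix2pt(im,*q,.047)[:2] for q in cnt]).astype(np.float32))[1])
    # crossbar top
    m=(z>.013)&(z<.027)&(C[...,0]>.35)&(C[...,0]<.8)&(S>25)&(H>15)&(H<40)&(Vv>90)
    m,c,st=comp(m,(330,345) if n=="scene" else (220,300))
    r=cv2.minAreaRect(C[m][:,:2].astype(np.float32)*1000);print(n,"bar",r,m.sum())
    red=((H<6)|(H>174))&(S>150)&(Vv>70)
    m,c,st=comp(red,(318,287) if n=="scene" else (239,213));P=C[m];print(n,"knob",c,np.median(P,0).round(4),m.sum())
    # dark port tops
    for uv in (((259,314),(400,350)) if n=="scene" else ((278,239),(191,316))):
        m,c,st=comp((Vv<70)&(z>.03)&(z<.075),uv);P=C[m];print(n,"port",c,P.mean(0).round(4),m.sum())
a=ims["scene"]["frame"][250:390,230:480];b=ims["side"]["frame"][190:400,150:350]
cv2.imwrite("pics/crop.png",np.hstack([cv2.resize(a,None,fx=1.6*1,fy=1.6,interpolation=2)[:224],np.zeros((224,1,3),np.uint8),cv2.resize(b,(380,224),interpolation=2)]))
E
python3 m.py
```

```text
scene big [430.6 285.4] depthmean [0.398  0.2521 0.0156] top z 0.0179 circ [0.3968 0.2539] r 0.0302
scene small [412.9 308.9] depthmean [0.482  0.2299 0.0126] top z 0.0144 circ [0.4836 0.2309] r 0.0214
scene anvil [344.05870841 286.04305284] [0.5039 0.0623 0.0489] 511
  ellipse ctr world [0.5026 0.062  0.047 ] r 0.03666926175355911
scene bar ((584.3623657226562, 67.54737854003906), (227.73374938964844, 380.0965576171875), 4.516453266143799) 5943
scene knob [317.98913043 287.38043478] [0.6463 0.0528 0.1986] 92
scene port [258.01572327 314.34591195] [ 0.6596 -0.0886  0.0563] 318
scene port [399.5631068  350.08090615] [0.6361 0.2371 0.0568] 309
side big [278.2 378.6] depthmean [0.3927 0.2552 0.0128] top z 0.014 circ [0.3914 0.256 ] r 0.0277
side small [249.9 354.4] depthmean [0.4769 0.235  0.0104] top z 0.0111 circ [0.4742 0.2364] r 0.0205
side anvil [291.25668449 291.47058824] [0.4953 0.0655 0.0447] 561
  ellipse ctr world [0.4934 0.068  0.047 ] r 0.037497952580451965
side bar ((572.8230590820312, 68.65921020507812), (240.4853057861328, 381.206787109375), 4.3510236740112305) 3961
side knob [238.67592593 212.36111111] [0.6332 0.0521 0.191 ] 108
side port [277.57692308 238.67832168] [ 0.6418 -0.0837  0.0498] 286
side port [190.53153153 315.56081081] [0.6164 0.2433 0.0515] 444
```

View pics/crop.png

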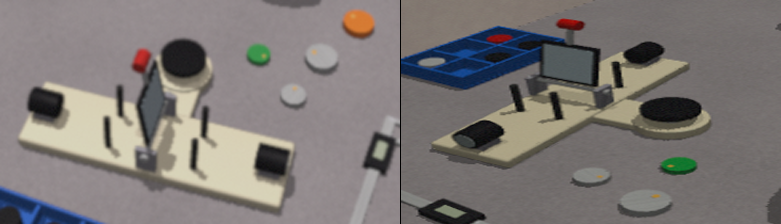

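The crop confirms the larger plain silver disc as the block, with a smaller silver one as its look-alike. The cameras differ by about 8 mm, so I'll refine with the wrist camera.

```bash
cat >> h.py <<'E'
def down(phi):
    "tool down, closing line (tool y) along world angle phi; tool x at phi+90 or so, nearest to present wrist"
    # q=(0,cos a,sin a,0): tool x at angle 2a, tool y at 2a-90deg
    best=None
    for k in(0,np.pi):
        a=(phi+np.pi/2+k)/2;yield [0,np.cos(a),np.sin(a),0]
def pick(pos,phi):
    c=[(abs(j[5]),q) for q in down(phi) for j in[inverse_kinematics(list(pos),q)] if j is not None]
    return min(c,key=lambda t:t[0])[1]
E
python3 - <<'E'
from h import *
import pickle
I={n:pickle.load(open(n+".pkl","rb")) for n in("scene","side")}
for nm,a,b in(("green",(392,284),(296,345)),("orange",(454,265),(309,416)),("small",(413,310),(250,355)),("block",(430.6,285.4),(278.2,379)),("puck",(254,236),(393,253))):
    print(nm,pix2pt(I["scene"],*a,.01).round(3),pix2pt(I["side"],*b,.01).round(3))
# move: closing along world angle 45deg?
p=[.395,.253,.20];phi=np.radians(60)
q=pick(p,phi);print(q,inverse_kinematics(p,q))
move_to([.165,-.5,.30],state()["ee_rot"].tolist())
move_to([.395,.253,.20],q)
im=grab("wrist");pickle.dump(im,open("w1.pkl","wb"));cv2.imwrite("pics/w1.png",im["frame"])
V=np.array(im["view"]);print(-V[:3,:3].T@V[:3,3],V[2,:3],state()["time"],state()["ee_pos"])
E
```

```text
green [0.424 0.161 0.01 ] [0.416 0.165 0.01 ]
orange [0.305 0.292 0.01 ] [0.3   0.294 0.01 ]
small [0.484 0.231 0.01 ] [0.475 0.234 0.01 ]
block [0.394 0.252 0.01 ] [0.393 0.255 0.01 ]
puck [ 0.397 -0.232  0.01 ] [ 0.395 -0.229  0.01 ]
[0, np.float64(0.25881904510252096), np.float64(0.9659258262890682), 0] [ 4.97126048e-01 -2.67420605e-01  1.62268316e+00 -4.44089210e-16
  1.78633010e+00 -5.50071503e-01]
[0.32322972 0.2932035  0.35379673] [-0.26103376  0.15208999  0.95327331] 3.4333 [0.39540896 0.25249168 0.20009653]
```

View pics/w1.png

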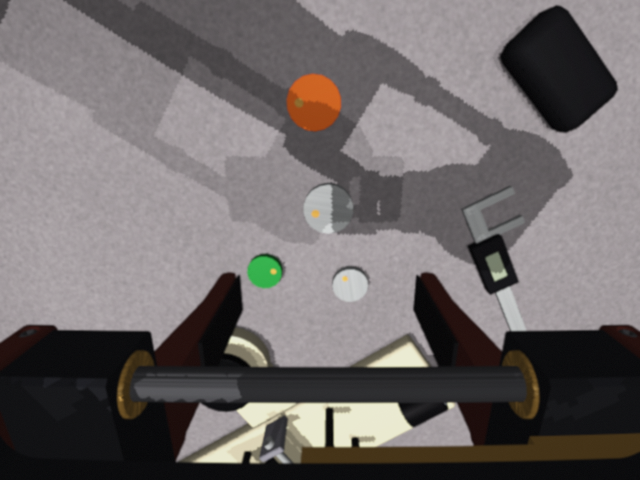

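The wrist view shows the block at (328,209), the green disc at (265,271), the small silver disc at (350,285) and the reader at the bottom. Next I compute its position from the wrist view and grasp it.

```bash
python3 - <<'E'
from h import *
import pickle
im=pickle.load(open("w1.pkl","rb"));C=cloud(im)
print(C[209,320],C[180,420],"plane",pix2pt(im,328,209,.014))
f=im["frame"].astype(int);z=C[...,2]
yy,xx=np.mgrid[0:480,0:640]
m=(z>.007)&(z<.022)&(np.hypot(xx-328,yy-209)<45)
cnt=max(cv2.findContours(m.astype(np.uint8),cv2.RETR_EXTERNAL,cv2.CHAIN_APPROX_NONE)[0],key=len)[:,0]
Q=np.array([pix2pt(im,*q,.014)[:2] for q in cnt]);print(cv2.minEnclosingCircle(Q.astype(np.float32)),Q.mean(0),C[m].mean(0))
E
```

```text
[0.39171326 0.24444217 0.01375846] [ 0.41910321  0.34457756 -0.00079438] plane [0.39561455 0.25130267 0.014     ]
((0.3954298496246338, 0.251036673784256), 0.025333473458886147) [0.39518832 0.25111724] [0.39519284 0.25127106 0.0136403 ]
```

```bash
python3 - <<'E'
from h import *
import pickle
x,y=.3953,.2511
q=state()["ee_rot"].tolist()
move_l([x,y,.06],.2); move_l([x,y,.0095],.06)
close();hold(.2);s=state();print("gap",s["finger_gap"],s["finger_force"],s["ee_pos"],s["ft_force"])
move_l([x,y,.12],.15);s=state();print("gap",s["finger_gap"],s["finger_force"])
a=np.radians(94.4+90)/2;q=[0,np.cos(a),np.sin(a),0]
print(inverse_kinematics([.40,.06,.27],q))
move_to([.40,.06,.27],q)
im=grab("wrist");pickle.dump(im,open("w2.pkl","wb"));cv2.imwrite("pics/w2.png",im["frame"]);print(state()["time"])
E
```

```text
gap 0.04917477917041078 29.999865889549255 [0.39537194 0.25124427 0.00956491] [ 0.97414771  0.21719418 -1.30143714]
gap 0.049391532799891016 29.99954402446747
[ 6.47310471e-02 -4.20813137e-01  1.61723319e+00 -4.44089210e-16
  1.94517260e+00 -1.58285977e+00]
8.0583
```

View pics/w2.png

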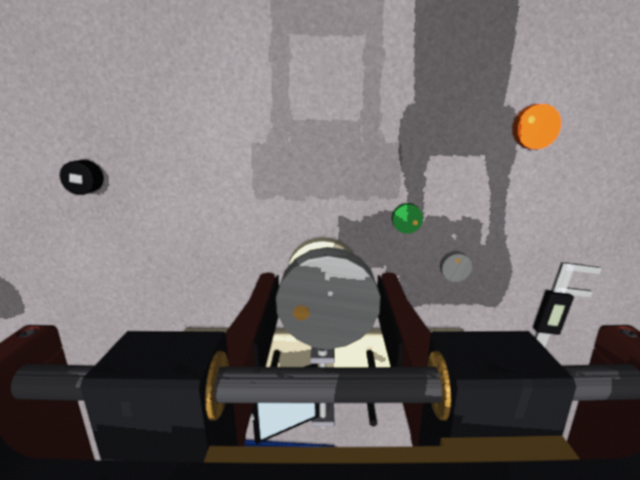

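The wrist view has the held block at (328,300), hiding the anvil. I'll turn the tool half round and hover over the anvil to see it together with the crossbar.

```bash
python3 - <<'E'
from h import *
import pickle
a=np.radians(94.4+270)/2;q=[0,np.cos(a),np.sin(a),0]
move_to([.492,.065,.27],q);hold(.3)
im=grab("wrist");pickle.dump(im,open("w3.pkl","wb"));cv2.imwrite("pics/w3.png",im["frame"]);print(state()["time"],state()["ee_pos"],state()["joint_pos"])
E
```

```text
11.0583 [0.49198954 0.06497959 0.27003335] [ 6.27314856e-02 -1.75388102e-01  1.41977971e+00  2.71494285e-05
  1.89711726e+00  1.55673640e+00]
```

View pics/w3.png

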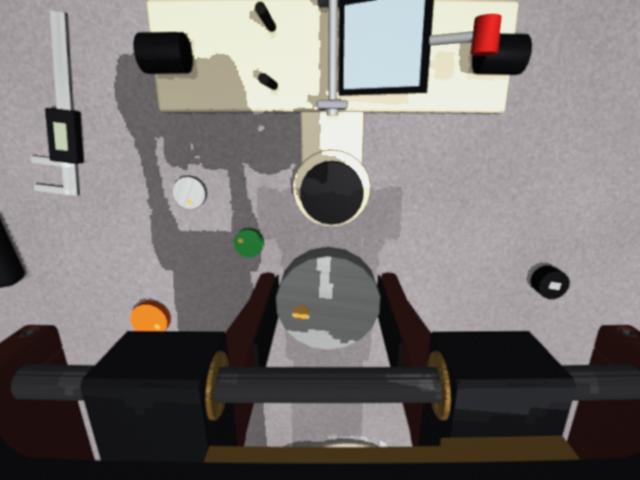

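The view shows the anvil at (332,192), the crossbar's front edge at row ~110 from col 160 to 505, and the flap on its -y stop with the knob at (487,34). The held block is at (328,298).

```bash
python3 - <<'E'
from h import *
import pickle
im=pickle.load(open("w3.pkl","rb"));C=cloud(im);z=C[...,2]
h=cv2.cvtColor(im["frame"],cv2.COLOR_BGR2HSV).astype(int);H,S,V=h[...,0],h[...,1],h[...,2]
yy,xx=np.mgrid[0:480,0:640]
def cont(m): return max(cv2.findContours(m.astype(np.uint8),cv2.RETR_EXTERNAL,cv2.CHAIN_APPROX_NONE)[0],key=len)[:,0]
m=(V<75)&(np.hypot(xx-332,yy-192)<42)&(z>.038)
c=cont(m);Q=np.array([pix2pt(im,*p,.047)[:2] for p in c]).astype(np.float32)
(e,ax,_)=cv2.fitEllipse(Q);print("anvil ell",e,ax,cv2.minEnclosingCircle(Q),np.median(C[m],0))
# front edge of crossbar top: per column, lowest row with z>.01 & cream in rows 90-125
pts=[]
for u in list(range(175,290,3))+list(range(375,500,3)):
    col=np.where((z[85:130,u]>.012)&(z[85:130,u]<.03))[0]
    if len(col): pts.append(pix2pt(im,u,85+col.max()+.5,.02)[:2])
pts=np.array(pts).astype(np.float32);vx,vy,x0,y0=cv2.fitLine(pts,cv2.DIST_HUBER,0,.001,.001).ravel()
yaw=np.degrees(np.arctan2(-vx,vy)) if vy>0 else np.degrees(np.arctan2(vx,-vy));print("front edge",x0,y0,"yaw",yaw)
t=np.radians(yaw);X=np.array([np.cos(t),np.sin(t)]);Y=np.array([-X[1],X[0]])
L=[];Rr=[]
for r in range(20,100,4):
    row=np.where((z[r]>.012)&(z[r]<.03))[0]
    L.append(pix2pt(im,row.min()-.5,r,.02)[:2]);Rr.append(pix2pt(im,row.max()+.5,r,.02)[:2])
L,Rr=np.median(np.array(L)@Y),np.median(np.array(Rr)@Y);print("ends along Y",L,Rr,"len",L-Rr,"mid",(L+Rr)/2)
A=np.array(e);print("anvil along X,Y",A@X,A@Y,"front edge X",np.array([x0,y0])@X,"expect anvil+85mm")
red=((H<6)|(H>174))&(S>150)&(V>60)&(yy<90);P=C[red];print("knob",np.median(P,0),P.min(0),P.max(0))
# held block: contour at top plane z=tcp z+? via depth
m=(np.hypot(xx-328,yy-298)<60)&(z>.2)&(z<.30)&(S<60);P=C[m];print("block",np.median(P,0),P[:,2].min(),P[:,2].max())
E
```

```text
anvil ell (0.5005006790161133, 0.0605015829205513) (0.06580067425966263, 0.06709522753953934) ((0.5005130171775818, 0.060594405978918076), 0.0341537669301033) [0.50143743 0.06070219 0.04682164]
front edge 0.5842962 0.06659999 yaw 4.2883725
ends along Y 0.1736661352182819 -0.14600681181511635 len 0.3196729470333982 mid 0.013829661701582771
anvil along X,Y 0.5036235204639552 0.02290657885276426 front edge X 0.58764046 expect anvil+85mm
knob [ 0.64661406 -0.04350852  0.12983234] [ 0.57538189 -0.0853461   0.05600598] [0.66500336 0.07022547 0.42377678]
block [0.49618785 0.06349006 0.27420767] 0.2602963779858815 0.29298840754457706
```

```bash
python3 - <<'E'
from h import *
import pickle
im=pickle.load(open("w3.pkl","rb"));C=cloud(im);z=C[...,2];yy,xx=np.mgrid[0:480,0:640]
T=[.49199,.06498];zt=.2744
m=(abs(z-zt)<.004)&(np.hypot(xx-328,yy-298)<75)&(abs(xx-328)<45)
pts=[]
for u in range(296,361,3):
    r=np.where(m[:,u])[0]
    if len(r)>20: pts+= [pix2pt(im,u,r.min()-.5,zt)[:2],pix2pt(im,u,r.max()+.5,zt)[:2]]
p=np.array(pts)
from scipy.optimize import least_squares
s=least_squares(lambda c:np.hypot(*(p-c[:2]).T)-c[2],[*T,.025],loss="huber",f_scale=.0005)
print(s.x,"offset from TCP mm",(s.x[:2]-T)*1000,"rms",np.sqrt(np.mean(s.fun**2)),len(p))
E
```

```text
[0.49292047 0.06396535 0.02502948] offset from TCP mm [ 0.93046668 -1.01465305] rms 0.00025697832457896943 44
```

```bash
python3 - <<'E'
from h import *
import pickle
x,y=.4996,.0615
move_l([x,y,.27],.1); f0=state()["ft_force"]; move_l([x,y,.075],.15); move_l([x,y,.0585],.03)
z=.0585
f0=state()["ft_force"]
while z>.0545:
    z-=.0005; move_l([x,y,z],.01)
    d=state()["ft_force"]-f0
    if d[2]>1.5: break
print("z",z,d,state()["ee_pos"]);
gripper_open();hold(.2);print(state()["finger_gap"],state()["ft_force"]-f0)
move_l([x,y,.12],.1);
a=np.radians(94.3+270)/2;q=[0,np.cos(a),np.sin(a),0]
move_l([x,y,.27],.25);hold(.2)
im=grab("wrist");pickle.dump(im,open("w4.pkl","wb"));cv2.imwrite("pics/w4.png",im["frame"]);print(state()["time"])
C=cloud(im);Z=C[...,2];yy,xx=np.mgrid[0:480,0:640]
m=(abs(Z-.061)<.006)&(np.hypot(xx-330,yy-192)<60)
c=max(cv2.findContours(m.astype(np.uint8),0,1)[0],key=len)[:,0]
print(cv2.minEnclosingCircle(np.array([pix2pt(im,*p,.061)[:2] for p in c]).astype(np.float32)),Z[m].std())
E
```

```text
z 0.056 [-1.23651188  0.97274327  3.85488575] [0.49971864 0.06150938 0.05654621]
0.08788703488834697 [0.14160273 0.75629181 1.70744299]
17.4583
((0.49973973631858826, 0.06035900115966797), 0.02512974478304386) 0.0008951810727613784
```

View pics/w4.png

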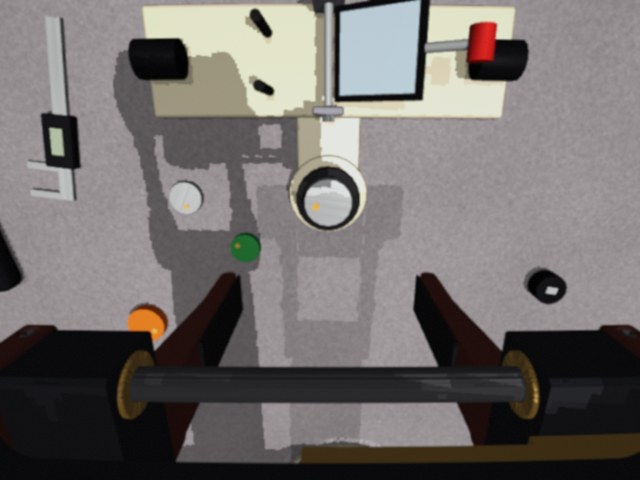

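The block at (327,204) sits centred on the anvil, within 1 mm of its measured centre, and the gripper is clear of it. Next I plan the flap grasp on the flat ends of the knob.

```bash
cat > f.py <<'E'
from h import *
from scipy.spatial.transform import Rotation as Ro
YAW=np.radians(4.29);HX,HY=.6396,.0721;HZ=.055
X=np.array([np.cos(YAW),np.sin(YAW),0]);Y=np.array([-X[1],X[0],0]);Z=np.array([0,0,1.])
Hn=np.array([HX,HY,HZ])
def knob(th): return Hn+.135*(Y*np.sin(th)+Z*np.cos(th))
def pose(th,tau,sg,back=0.,off=0.):
    d=Y*np.sin(tau)-Z*np.cos(tau);ty=sg*X;R=np.column_stack([np.cross(ty,d),ty,d])
    qq=Ro.from_matrix(R).as_quat();return (knob(th)+d*(.011-back)+off).tolist(),[qq[3],*qq[:3]]
E
python3 - <<'E'
from f import *
import pickle
I={n:pickle.load(open(n+".pkl","rb")) for n in("scene","side")}
print("bottle cap",pix2pt(I["scene"],154,217,.165),pix2pt(I["side"],370,161,.165))
for ts in(.4,.6,.8,1.05):
  for sg in(1,-1):
    print(ts,sg)
    for th,b in((-1.05,.09),(-1.05,0),(-.5,0),(0,0),(.1,0)):
        j=inverse_kinematics(*pose(th,ts-1.05-th if 0 else ts-(th+1.05),sg,b));print("  ",None if j is None else np.round(j,2))
im=pickle.load(open("w4.pkl","rb"));C=cloud(im)
h=cv2.cvtColor(im["frame"],cv2.COLOR_BGR2HSV).astype(int)
m=((h[...,0]<6)|(h[...,0]>174))&(h[...,1]>150)&(h[...,2]>60);yy,xx=np.mgrid[0:480,0:640];m&=(yy<70)&(xx>460)&(xx<505)
P=(C[m]-Hn);print("knob red in hinge frame X range",np.percentile(P@X,[3,50,97]),"Y",np.percentile(P@Y,[3,50,97]),"Z",np.percentile(P@Z,[3,50,97]))
E
```

```text
bottle cap [ 0.56117645 -0.40472094  0.165     ] [ 0.54914598 -0.3873466   0.165     ]
0.4 1
   [-0.35  0.34  1.06  0.38  1.9  -0.33]
   [-0.31  0.32  1.22  0.38  1.74 -0.35]
   [ 0.04  0.21  1.23 -0.15  1.7  -0.06]
   [ 0.36  0.32  1.18 -0.64  1.8   0.19]
   [ 0.41  0.36  1.17 -0.73  1.83  0.23]
0.4 -1
   None
   None
   None
   None
   None
0.6 1
   [-0.45  0.43  1.01  0.56  1.96 -0.37]
   [-0.38  0.4   1.19  0.55  1.81 -0.4 ]
   [-0.07  0.21  1.22  0.05  1.72 -0.13]
   [ 0.28  0.27  1.19 -0.45  1.77  0.13]
   [ 0.34  0.3   1.17 -0.54  1.79  0.18]
0.6 -1
   None
   None
   None
   None
   None
0.8 1
   [-0.52  0.54  0.97  0.72  2.03 -0.4 ]
   [-0.45  0.48  1.16  0.71  1.88 -0.43]
   [-0.17  0.24  1.21  0.25  1.75 -0.2 ]
   [ 0.19  0.23  1.19 -0.25  1.75  0.07]
   [ 0.25  0.25  1.18 -0.35  1.76  0.12]
0.8 -1
   None
   None
   None
   None
   None
1.05 1
   [-0.59  0.68  0.93  0.93  2.11 -0.4 ]
   [-0.5   0.59  1.13  0.91  1.98 -0.45]
   [-0.28  0.29  1.19  0.48  1.81 -0.27]
   [ 0.06  0.21  1.2  -0.    1.74 -0.02]
   [ 0.13  0.21  1.19 -0.1   1.74  0.04]
1.05 -1
   None
   None
   None
   None
   None
knob red in hinge frame X range [-0.01348145 -0.00168623  0.0105923 ] Y [-0.12648447 -0.11570996 -0.10887698] Z [0.06806886 0.0750577  0.07760933]
```

```bash
sed -i 's/HX,HY=.6396,.0721/HX,HY=.6386,.0720/' f.py; python3 - <<'E'
from f import *
import pickle
p,q=pose(-1.05,.6,1,.16);print(p);move_to(p,q)
p,q=pose(-1.05,.6,1,.06);move_l(p,.2)
f0=state()["ft_force"]
p,q=pose(-1.05,.6,1,0);move_l(p,.08)
print("contact?",state()["ft_force"]-f0,state()["ee_pos"]-p)
close();hold(.2);s=state();print(s["time"],"gap",s["finger_gap"],s["finger_force"],"X force",(s["ft_force"]-f0)@X,s["ft_force"]-f0)
im=grab("scene");cv2.imwrite("pics/s2.png",cv2.resize(im["frame"][170:390,180:480],None,fx=2.5,fy=2.5))
E
```

```text
[0.6536532356153876, -0.12867004787530467, 0.2451470980869252]
contact? [ 1.42006453  0.64948366 -0.30834243] [ 0.0002118  -0.00010218  0.00050605]
21.8417 gap 0.026076839110733514 29.999663829803467 X force 5.68706936396503 [ 5.5698423   1.77572605 -1.01983781]
```

View pics/s2.png

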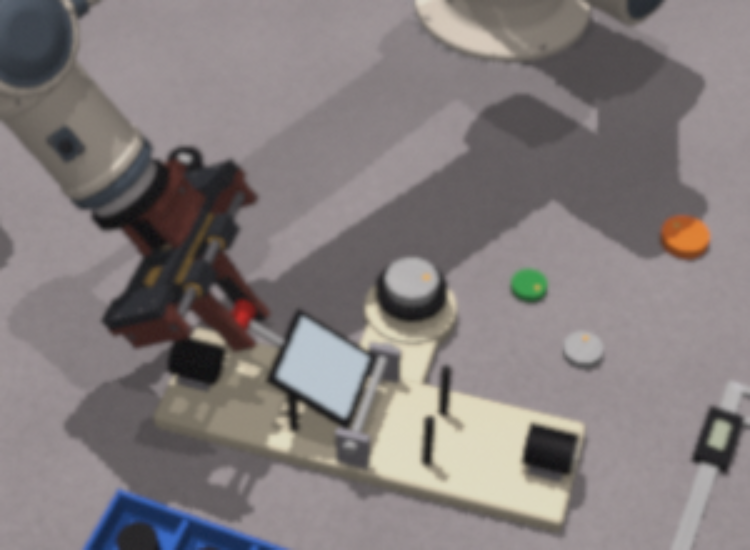

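The view shows the knob at (243,315) of the crop held by its flat ends (gap 26 mm), with the block on the anvil. Now I swing it up.

```bash
python3 - <<'E'
from f import *
import pickle
for th in np.linspace(-1.05,0,14)[1:]:
    p,q=pose(th,.6-(th+1.05),1);move_l(p,.06,q)
    s=state();print(round(th,2),round(s["finger_gap"],4),s["ft_force"].round(1),s["moment"].round(2))
hold(.5)
s=state();print(s["time"],s["ft_force"].round(2),s["ee_pos"]-p)
for n in("scene","side"):
    im=grab(n);pickle.dump(im,open(n+"3.pkl","wb"))
    cv2.imwrite(f"pics/{n}3.png",cv2.resize(im["frame"][190:390,220:440] if n=="scene" else im["frame"][170:370,150:370],None,fx=2.7,fy=2.7,interpolation=2))
E
```

```text
-0.97 0.026 [ 5.5 -0.6  0.2] [-0.14 -0.81 -0.44]
-0.89 0.0256 [ 6.   0.9 -1.5] [-0.11 -1.06 -0.48]
-0.81 0.0259 [ 5.9 -0.8 -1.1] [-0.09 -1.05 -0.32]
-0.73 0.026 [ 6.5 -0.5 -0.1] [-0.19 -1.05 -0.28]
-0.65 0.0256 [ 6.  -0.9 -0.4] [-0.18 -1.08 -0.21]
-0.57 0.0257 [ 6.   0.1 -0.8] [-0.18 -1.05 -0.11]
-0.48 0.0258 [ 5.8 -0.9  0.8] [-0.21 -1.08 -0.09]
-0.4 0.026 [ 5.8 -0.4 -0. ] [-0.2  -1.05  0.01]
-0.32 0.0258 [ 7.  -1.6  0.7] [-0.19 -1.04  0.09]
-0.24 0.0259 [ 6.  -1.3  0.8] [-0.25 -1.03  0.18]
-0.16 0.026 [ 5.  -1.4  2.1] [-0.24 -1.03  0.22]
-0.08 0.0259 [ 5.3 -1.   1.3] [-0.25 -0.95  0.24]
0.0 0.0261 [ 4.9 -1.4  2.3] [-0.25 -0.96  0.31]
26.5083 [ 5.01 -0.46  2.3 ] [ 8.27217174e-04 -1.22730108e-03 -3.63793528e-06]
```

View pics/side3.png

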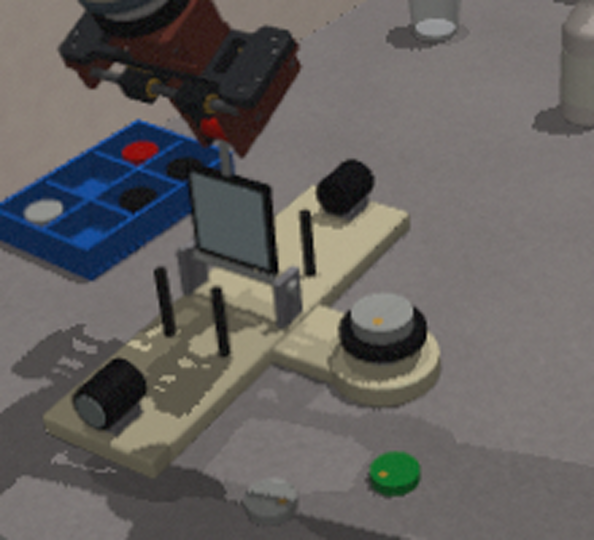

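The flap stands near upright with the knob at (212,125) in the crop, and the block is in place. I'll measure the angle by fitting a plane to the plate, relative to the bench.

```bash
cat > ang.py <<'E'
from f import *
def plane(P):
    for _ in range(4):
        c=P.mean(0);n=np.linalg.svd(P-c,full_matrices=False)[2][2];r=(P-c)@n;P=P[abs(r)<2.5*r.std()+1e-4]
    return n,c,r.std(),len(P)
def angle(im):
    C=cloud(im);D=C-Hn;a,b,z=D@X,D@Y,D@Z
    n,c,s,N=plane(C[(abs(a)<.034)&(abs(b)<.022)&(z>.022)&(z<.088)])
    nb,cb,sb,Nb=plane(C[(abs(a)<.25)&(abs(b)<.35)&(abs(C[...,2])<.008)])
    nb*=np.sign(nb[2]);n*=np.sign(n@Y)
    # upright: n perpendicular to bench normal; lean +y tilts n down
    th=-np.arcsin(n@nb); yaw=np.degrees(np.arctan2(-n[0],n[1]))
    return dict(th=np.degrees(th),yaw=yaw,c=(c-Hn)@np.array([X,Y,Z]).T*1000,std=s*1000,N=N,bench=(nb.round(4),cb[2],Nb))
E
python3 - <<'E'
from ang import *
import pickle
for n in("scene","side"): print(n,angle(pickle.load(open(n+"3.pkl","rb"))))
E
```

```text
scene {'th': np.float64(-0.6565335075941149), 'yaw': np.float64(4.477231782797426), 'c': array([ 7.47466483,  1.20412671, 51.91184989]), 'std': np.float64(0.40534144154207635), 'N': 134, 'bench': (array([3.0e-04, 1.1e-03, 1.0e+00]), np.float64(0.0019238219349341547), 41008)}
side {'th': np.float64(-0.8346728064157749), 'yaw': np.float64(3.812626434382368), 'c': array([-0.99860605,  3.81385677, 55.94683578]), 'std': np.float64(1.2080185234621437), 'N': 601, 'bench': (array([ 1.0e-04, -2.9e-03,  1.0e+00]), np.float64(-0.0013435372420806313), 30656)}
```

```bash
python3 - <<'E'
from ang import *
p,q=pose(.0125,.6-1.05-.0125,1);move_l(p,.01,q);hold(.6)
s=state();print(s["time"],s["ft_force"].round(2),s["ee_pos"]-p,(s["ee_pos"]-pose(0,-.45,1)[0])@Y)
for n in("scene","side"):
    A=[angle(grab(n)) for _ in range(6)];print(n,np.round([a["th"] for a in A],2),np.round([a["yaw"] for a in A],2))
E
```

```text
27.5167 [ 6.19 -0.53  0.75] [ 8.35899189e-04 -1.19951574e-03  7.10896926e-07] 0.0003053374761816712
scene [-0.08  0.08 -0.11  0.2  -0.03 -0.08] [4.41 4.09 4.22 4.27 4.25 4.28]
side [-0.34 -0.07 -0.51 -0.2  -0.17 -0.14] [3.71 3.72 3.85 3.53 3.74 3.49]
```

```bash
python3 - <<'E'
from h import *
s=state();print(abs(s["dq"]).max(),s["finger_gap"],s["time"])
print(job_done())
E
```

```text
0.0016348114273866594 0.025589182145127683 28.1167
the job is handed in; nothing more can be done
None
```

I handed the job in at 28.1 s: the block sits centred on the anvil to within about 1 mm and released, and the flap is held by its knob, at rest, within about 0.3° of upright.

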